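# Hang the tongs on the spice carrier and hold it up ready to go

### The job

Get the spice carrier ready to go to the table: hang the small steel tongs that stand on the worktop astride the carrier's handle bar, let go of them, then take the carrier by the bar and lift it. Finish while still holding the carrier in the air, still and level, about ten centimetres above the worktop, with the tongs hanging freely on the bar and all four spice jars standing in their pockets. Do not knock the tin, tomato, onion or garlic about, and never tip the carrier far over.

Things in the scene. Friction and masses are not known exactly. Their poses are not given: they have to be found in the camera images.
- carrier: Loose wooden carrier, about 0.8 kg loaded. Tray 130 (x) x 206 (y) x 35 mm high, four pockets; at each y end a post (y = +-107 mm) 26 mm wide, 8 mm thick, 212 mm tall; a handle bar along y joins the posts. Origin: centre of the underside; z up, y along the bar. Loaded weight is centred within 8 mm of the bar's middle.
- bar_mid (a point): Middle of the carrier's handle bar, on the bar's centre line, 190 mm above the carrier's underside, axes as the carrier's. The bar is wood, 14 mm wide (x), 16 mm high (z), with 206 mm free length along y between the posts. The spice jars' tops end 65 mm or more below the bar's underside.
- tongs: Small rigid tongs of bent steel strip, 60 g: an upside-down U standing on two feet, 65 mm high. Strip 4 mm thick, 22 mm wide (y). Legs 34 mm apart inside, 42 mm over their outer faces (x), straight up to 44 mm, then a round arch. Feet 28 mm wide (y), 50 mm over both (x), 8 mm high. Origin: underside, midway between the feet; z up, x from leg to leg, y parallel to the bar when hung.
- tongs_arch (a point): Underside of the crown of the tongs' arch, 61 mm above the feet, axes as the tongs'; hanging on the bar it rests on or just above the bar's upper face, about 8 mm above bar_mid.
- spice_b: One of four round screw-capped spice jars, 45 mm across, 106 mm tall, 0.11 kg, loose, one in each carrier pocket. Origin: centre of the underside.
- spice_c: One of four round screw-capped spice jars, 45 mm across, 106 mm tall, 0.11 kg, loose, one in each carrier pocket. Origin: centre of the underside.
- spice_a: One of four round screw-capped spice jars, 45 mm across, 106 mm tall, 0.11 kg, loose, one in each carrier pocket. Origin: centre of the underside.
- spice_d: One of four round screw-capped spice jars, 45 mm across, 106 mm tall, 0.11 kg, loose, one in each carrier pocket. Origin: centre of the underside.
- tin: Flat round tin, 86 mm across, 40 mm high, a bystander at the back. Origin: centre of the underside.
- tomato: Tomato, 74 mm across, 69 mm high, a bystander at the back. Origin: centre of the underside.
- onion: Onion, 67 mm across, 78 mm high, a bystander at the front edge. Origin: centre of the underside.
- garlic: Garlic bulb, 61 mm across, 59 mm high, a bystander at the front edge. Origin: centre of the underside.
Not all that is in view belongs to the job. Leave any blue or red look-alike of the spice_c alone.

How it is judged:
By the outcome, as a careful person would: the job done as asked, in the order asked, and still so for the second after the job is handed in, while the arm keeps its last pose, push and grip.
It also fails if it takes over 62 s, if anything falls off the work surface, if the arm or the gripper's body presses on something with over 40 N, if the wrist force passes 120 N, or if a joint passes its speed limit or range.

### The arm

A 6-joint arm with a two-finger parallel gripper is mounted at the origin on a cart in front of the work surface, level with it; the furniture and walls round the work are solid. World frame = base frame: x ahead of the robot, y to its left, z up, the work surface at z = 0. Lengths are in m, angles in rad, forces in N, time in s.
With the tool pointing down it reaches from about 0.3 to 0.85 m from the base axis. Payload 4.2 kg.
Tool frame: the origin (TCP) lies midway between the tips of the shut fingers; the grasp point (between the pads) lies 19 mm behind it; z points along the fingers, x is the direction in which the jaws open and shut, and the axes are right-handed (so a half turn about z gives the same grasp; the last joint's range is limited). The gripper opens to 91 mm and grips with 3 to 60 N. Pads are 32 mm wide; open, the fingers measure 118 mm over their backs; the gripper's body (76 mm by 178 mm) begins 60 mm behind the grasp point.
Start: joints at [1.097, 0.32, 1.565, -0, 1.257, -0.02], TCP at [0.252, 0.517, 0.214] pointing down, gripper open.
Joint ranges: [-3.11, 3.11], [-0.84, 2.01], [0.21, 2.61], [-1.34, 4.49], [0.05, 2.63], [-2.56, 2.56]. Speed limits (rad/s): [2.57, 2.57, 3.14, 3.14, 3.14, 3.14].

### API

Orientations are given as a rotation vector (axis times angle).
In Python, from cell import bot, monitor, vision, workorder gives the robot as it stands. Calls block until the motion is done:
- bot.move_pose(position, orientation): joint-space move of the TCP to a pose.
- bot.move_l(position, max_speed=0.15, attitude=None, threshold=None): straight line of the TCP; attitude=None keeps the orientation; max_speed is the mean speed in m/s. With threshold (N) it stops when the force on the tool has changed by that much, and returns True; else False.
- bot.set_joints(angles): joint-space move.
- bot.command_gripper(opening, f_grip=None): opening from 0.0 (shut) to 1.0 (fully open); f_grip is the grip in N (None keeps the last); returns when the fingers have stopped.
- bot.dwell(seconds).
- bot.ik(position, orientation): joint angles nearest the present ones, or None.
- monitor.read_state(): the state.
- vision.snapshot(name): name is "side" or "top" or "wrist"; returns a dict with "image" (384x512x3 uint8, red, green, blue), "intrinsics" (3x3 intrinsics, pixels), "rvec" (rotation vector, rad) and "tvec" (3), from world to camera coordinates, as OpenCV has them. Camera axes: x right, y down, z forward; pixel columns grow to the right and rows downward; lengths in m; the calibration is good to about 2 mm. A picture is of the moment at which its call begins. There is no depth.
A pose or a line that the arm cannot do raises bot.IKError and nothing moves.
- workorder.sign_off(): hands the job in, once; it reports no verdict.
The state is a dict: "time": time; "qpos": joint angles; "joint_velocities": joint speeds; "joint_torque": joint torques, N m; "tool_pos": TCP position; "eef_rot": TCP orientation; "force": force on the tool from outside, world axes, zero at the start; "moment": the same for the moment, N m; "opening": opening from 0.0 (shut) to 1.0 (fully open).
Only numpy, scipy, OpenCV 4.12 (cv2) and the standard library are available. Lean on these libraries where they do the work, as an engineer would, in place of code of your own. Each camera call takes 0.05 s, during which the arm holds its last target.

## Working session

There is one attempt and no reset: what is moved stays moved. The work goes in short steps, each a Python script; the robot and the scene stay as the last script left them, time stands still between calls to the robot, and variables do not carry over. Pictures are saved under pics/ and viewed, and the job is handed in when it is done.

```bash
ls; mkdir -p pics
cat > h.py <<'E'
from cell import bot, monitor, vision, workorder
import numpy as np, cv2
def snap(n,f):
    s=vision.snapshot(n); cv2.imwrite('pics/'+f+'.png',cv2.cvtColor(s['image'],cv2.COLOR_RGB2BGR)); np.savez('pics/'+f+'.npz',K=s['intrinsics'],r=s['rvec'],t=s['tvec']); return s
def load(f):
    d=np.load('pics/'+f+'.npz'); return d['K'],d['r'],d['t']
def proj(f,P):
    K,r,t=load(f); return cv2.projectPoints(np.array(P,float).reshape(-1,3),r,t,K,None)[0].reshape(-1,2)
def ray(f,uv):
    K,r,t=load(f); R=cv2.Rodrigues(r)[0]; d=R.T@np.linalg.inv(K)@np.array([*uv,1.]); return -R.T@t.ravel(), d
def atz(f,uv,z):
    c,d=ray(f,uv); return c+d*(z-c[2])/d[2]
def tri(obs):
    A=[];b=[]
    for f,uv in obs:
        c,d=ray(f,uv); d/=np.linalg.norm(d); M=np.eye(3)-np.outer(d,d); A.append(M); b.append(M@c)
    return np.linalg.lstsq(np.vstack(A),np.hstack(b),rcond=None)[0]
def crop(f,x0,y0,x1,y1,out,k=None):
    im=cv2.imread('pics/'+f+'.png')[y0:y1,x0:x1]; k=k or min(800/(x1-x0),600/(y1-y0))
    cv2.imwrite('pics/'+out+'.png',cv2.resize(im,None,fx=k,fy=k,interpolation=cv2.INTER_CUBIC)); print(out,'scale',k)
def st():
    s=monitor.read_state(); print({k:np.round(s[k],3).tolist() for k in ('time','qpos','tool_pos','eef_rot','force','moment','opening')}); return s
E
python3 - <<'E'
from h import *
st()
for n in('side','top','wrist'):
    s=snap(n,n+'0'); print(n,s['intrinsics'].tolist(),s['rvec'],s['tvec'])
E
```

```text
pics
{'time': 0.0, 'qpos': [1.097, 0.32, 1.566, -0.0, 1.257, -0.02], 'tool_pos': [0.252, 0.516, 0.213], 'eef_rot': [2.663, 1.664, -0.002], 'force': [-0.582, -0.084, -0.776], 'moment': [-0.025, 0.049, 0.009], 'opening': 1.002}
side [[437.9287730014394, 0.0, 257.7703068000243], [0.0, 437.9287730014394, 194.2979453071009], [0.0, 0.0, 1.0]] [ 0.53649282  2.86967041 -0.81122381] [ 0.43370222 -0.24770577  1.15171318]
top [[407.24680238463185, 0.0, 253.64378337522518], [0.0, 407.24680238463185, 197.78099494005878], [0.0, 0.0, 1.0]] [ 2.12959762 -2.11442968  0.13632252] [0.20325564 0.55239016 1.05078137]
wrist [[314.8587340878418, 0.0, 262.213309314786], [0.0, 314.8587340878418, 189.89490919064716], [0.0, 0.0, 1.0]] [-2.46635371 -1.54120292 -0.20168134] [-0.57434241 -0.02952429  0.3915167 ]
```

View pics/side0.png

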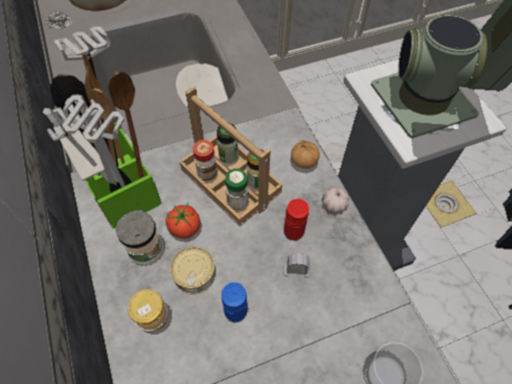

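View pics/top0.png

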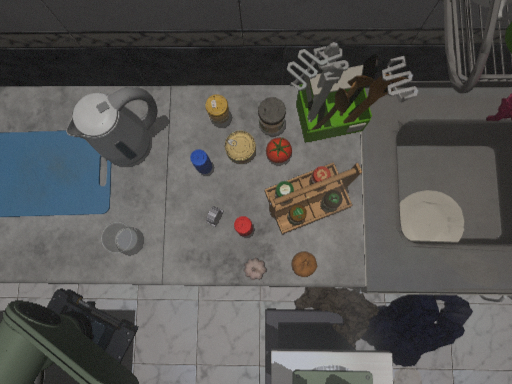

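View pics/wrist0.png

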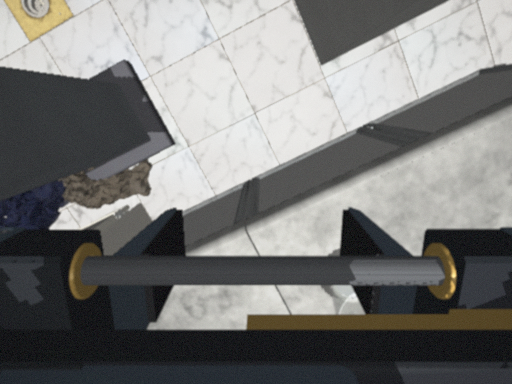

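Side view: carrier around (230,155), tongs (297,263). Top view: tongs (214,215), carrier (310,197), blue and red look-alikes nearby. I'll enlarge these.

Run:
```python
from h import *
crop('side0',170,80,300,220,'c1');crop('side0',270,190,350,290,'c2',6);crop('top0',190,180,270,250,'c3',8);crop('top0',255,155,370,240,'c4',6.9)
```

```text
c1 scale 4.285714285714286
c2 scale 6
c3 scale 8
c4 scale 6.9
```

View pics/c1.png

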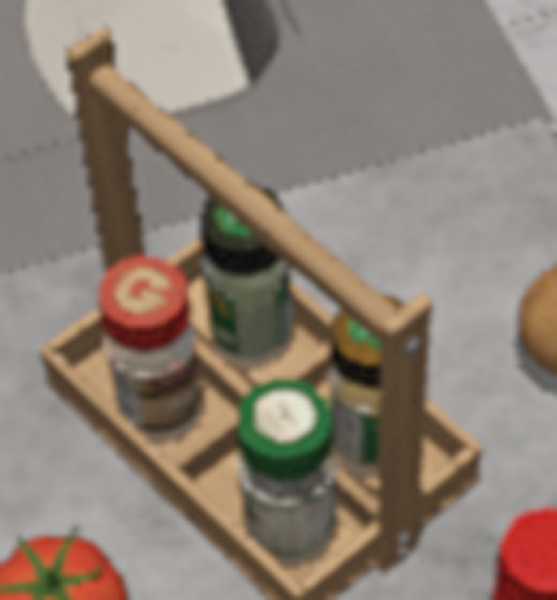

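View pics/c2.png

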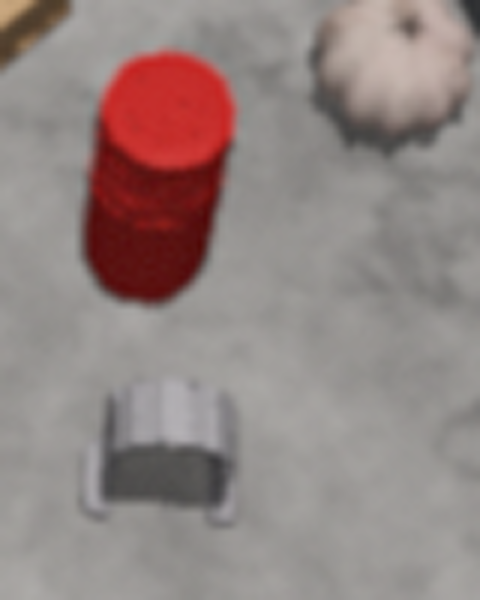

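View pics/c3.png

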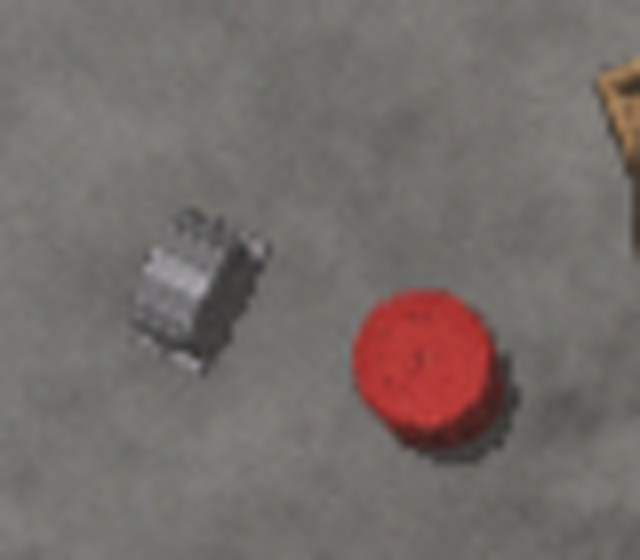

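View pics/c4.png

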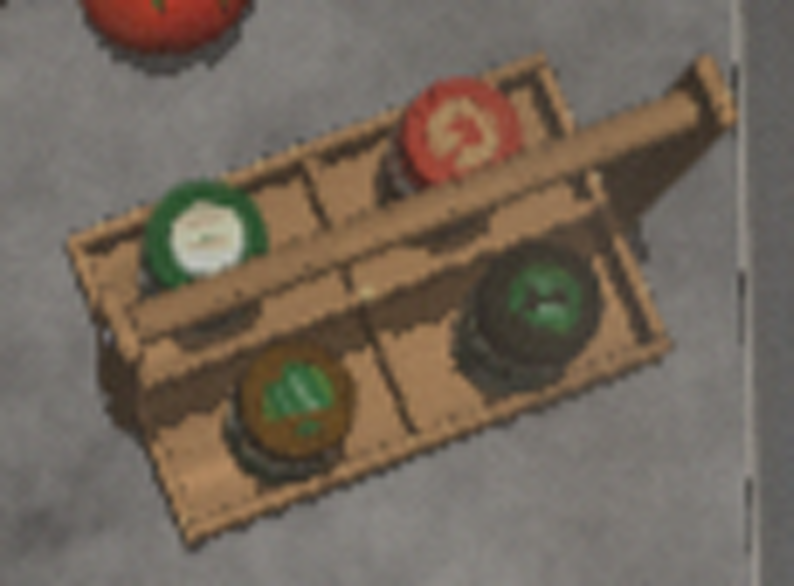

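```bash
cat > fit.py <<'E'
from h import *
from scipy.optimize import least_squares
def uv(x0,y0,k,p): return ((np.array(p)+.5)/k-.5)+[x0,y0]
def T(p,L): 
    c,s=np.cos(p[2]),np.sin(p[2]); L=np.array(L,float); return np.c_[p[0]+c*L[:,0]-s*L[:,1],p[1]+s*L[:,0]+c*L[:,1],L[:,2]]
def fit(obs,p0):
    def res(p): return np.concatenate([(proj(f,T(p,[l]))[0]-q) for f,l,q in obs])
    r=least_squares(res,p0,loss='soft_l1'); return r.x,res(r.x).reshape(-1,2)
E
cat > f1.py <<'E'
from fit import *
S='side0';P='top0'
c1=lambda p:uv(170,80,4.2857,p); c4=lambda p:uv(255,155,6.9,p); c3=lambda p:uv(190,180,8,p); c2=lambda p:uv(270,190,6,p)
# top view: right = -y, up=+x
obs=[(P,(0,-.107,.212),c4((715,90))),(P,(0,.107,.212),c4((122,325))),
(P,(-.065,.103,.035),c4((188,535))),(P,(-.065,-.103,.035),c4((668,345))),(P,(.065,.103,.035),c4((70,240))),(P,(.065,-.103,.035),c4((545,57))),
(S,(0,-.107,.212),c1((90,48))),(S,(0,.107,.212),c1((405,318))),(S,(.065,-.103,.035),c1((43,352))),(S,(-.065,.103,.035),c1((479,450))),(S,(.065,.103,.035),c1((298,590)))]
C,r=fit(obs,[.55,-.1,0.4]); print('carrier',C,np.degrees(C[2]));print(r.round(1).tolist())
print(atz(P,c3((190,285)),.065), atz(S,c2((168,410)),.065))
def draw(f,p,edges,out,box,k):
    im=cv2.imread(f'pics/{f}.png');x0,y0,x1,y1=box
    im=cv2.resize(im[y0:y1,x0:x1],None,fx=k,fy=k,interpolation=cv2.INTER_CUBIC)
    for a in edges:
        q=((proj(f,T(p,a))-[x0,y0])+.5)*k-.5
        cv2.polylines(im,[q.round().astype(int)],False,(0,255,255),1)
    cv2.imwrite('pics/'+out+'.png',im)
def box(x,y0,y1,z0,z1):
    a,b=x; return [[(a,y0,z),(b,y0,z),(b,y1,z),(a,y1,z),(a,y0,z)] for z in(z0,z1)]
ce=box((-.065,.065),-.103,.103,0,.035)+box((-.007,.007),-.103,.103,.182,.198)+box((-.013,.013),.103,.111,0,.212)+box((-.013,.013),-.111,-.103,0,.212)
th=np.linspace(0,np.pi,13)
te=[]
for y in(-.011,.011): te.append([(.021,y,.008)]+[(.021*np.cos(t),y,.044+.021*np.sin(t)) for t in th]+[(-.021,y,.008)])
te+=box((.015,.025),-.014,.014,0,.008)+box((-.025,-.015),-.014,.014,0,.008)
E
python3 f1.py
```

```text
carrier [0.55661139 0.06050094 0.38052956] 21.802737766071438
[[0.3, -0.3], [-0.4, -0.6], [-0.4, 0.7], [0.9, 0.4], [-1.0, -0.8], [-0.2, -1.3], [0.0, -1.3], [0.8, -0.9], [-1.0, -0.5], [1.6, -0.2], [-0.1, 2.5]]
[0.50101742 0.31293912 0.065     ] [0.5071616  0.31433297 0.065     ]
```

```bash
cat >> f1.py <<'E'
to=[(P,(-.025,.014,.004),c3((137,340))),(P,(-.025,-.014,.004),c3((203,374))),(P,(.025,-.014,.006),c3((271,245))),
(S,(.025,.014,0.0),c2((84,510))),(S,(-.025,.014,0),c2((232,523))),(S,(0,.011,.065),c2((165,445))),(S,(0,-.011,.065),c2((170,378))),(S,(.025,-.014,.008),c2((90,445)))]
to=to[:-1]
G,r=fit(to,[.503,.313,-.46]); print('tongs',G,np.degrees(G[2]));print(r.round(1).tolist())
draw(P,C,ce,'d1',(255,155,370,240),6);draw(S,C,ce,'d2',(170,80,300,220),4.2)
draw(P,G,te,'d3',(190,180,250,250),6);draw(S,G,te,'d4',(270,240,330,290),7)
h=lambda a,b:np.hstack([cv2.imread(f'pics/{q}.png')[:420] if 0 else cv2.copyMakeBorder(cv2.imread(f'pics/{q}.png'),0,600-cv2.imread(f'pics/{q}.png').shape[0],0,0,0) for q in(a,b)])
cv2.imwrite('pics/e2.png',h('d3','d4'))
E
python3 f1.py
```

```text
carrier [0.55661139 0.06050094 0.38052956] 21.802737766071438
[[0.3, -0.3], [-0.4, -0.6], [-0.4, 0.7], [0.9, 0.4], [-1.0, -0.8], [-0.2, -1.3], [0.0, -1.3], [0.8, -0.9], [-1.0, -0.5], [1.6, -0.2], [-0.1, 2.5]]
[0.50101742 0.31293912 0.065     ] [0.5071616  0.31433297 0.065     ]
tongs [ 0.50557998  0.31471798 -0.45140432] -25.863562583309587
[[0.3, -0.1], [1.0, 0.1], [0.6, 0.1], [-0.5, 1.5], [-0.6, 1.2], [1.2, -0.6], [0.7, -0.0]]
```

View pics/e2.png

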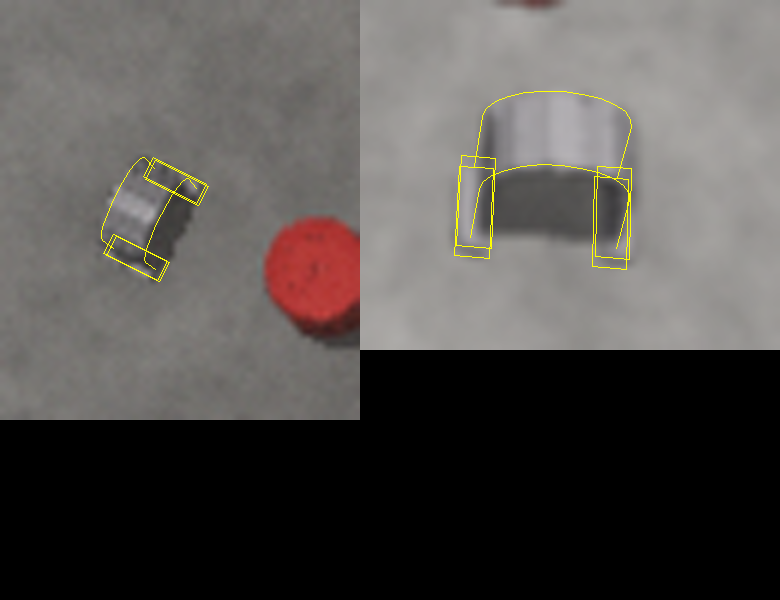

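View pics/d1.png

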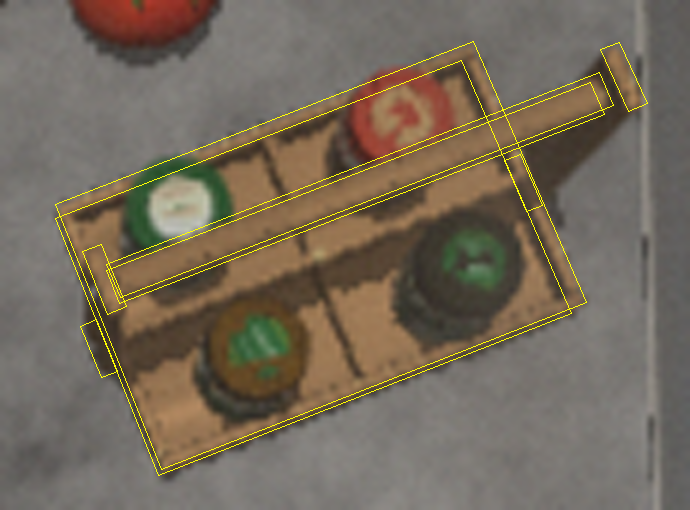

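View pics/d2.png

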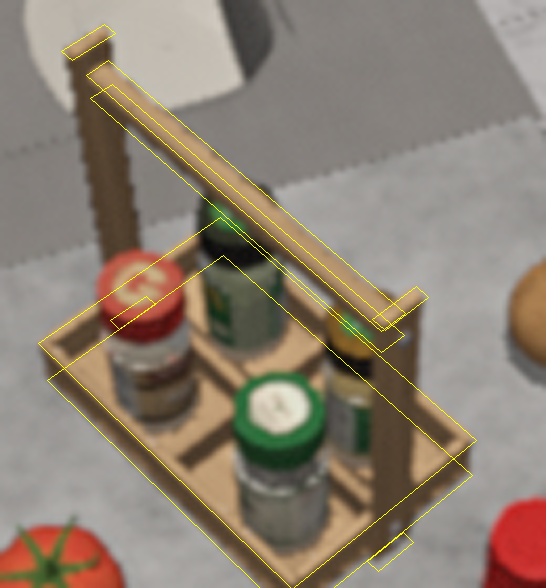

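```bash
cat >> h.py <<'E'
from scipy.spatial.transform import Rotation as Ro
def down(yaw):
    x=np.array([np.cos(yaw),np.sin(yaw),0]); z=np.array([0,0,-1.]); return Ro.from_matrix(np.c_[x,np.cross(z,x),z]).as_rotvec()
C=np.array([0.5566,0.0605,0.3805]); G=np.array([.5056,.3147,-.4514])
def carr(y,C=C): return np.array([C[0]-np.sin(C[2])*y,C[1]+np.cos(C[2])*y])
E
python3 - <<'E'
from h import *
for n,q,z in(('red',(243,223),.1),('blue',(200,158),.08),('glass',(125,238),.08),('kettle',(125,130),.2),('tomato',(280,148),.06)): print(n,atz('top0',q,z).round(3))
r=atz('top0',(243,223),.1)[:2]-G[:2];c,s=np.cos(G[2]),np.sin(G[2]);print('red in tongs frame',c*r[0]+s*r[1],-s*r[0]+c*r[1])
for p,y in(((*G[:2],.18),G[2]),((*G[:2],.013),G[2]),((*carr(.052),.3),C[2]),((*carr(.052),.15),C[2]),((*carr(0),.30),C[2])): print(bot.ik(list(p),down(y)))
E
```

```text
red [0.477 0.232 0.1  ]
blue [0.653 0.351 0.08 ]
glass [0.438 0.54  0.08 ]
kettle [0.69  0.514 0.2  ]
tomato [0.686 0.136 0.06 ]
red in tongs frame 0.010665509408283834 -0.08684780738223237
[ 5.37436806e-01  3.74189645e-01  1.56976858e+00 -8.88178420e-16
  1.19763443e+00  9.88836806e-01]
[ 5.37436806e-01  5.39561300e-01  1.76977869e+00 -8.88178420e-16
  8.32252659e-01  9.88836806e-01]
[ 1.78782966e-01  2.35459135e-01  1.46793127e+00 -4.44089210e-16
  1.43820225e+00 -2.01717034e-01]
[ 1.78782966e-01  3.26761749e-01  1.72462012e+00 -4.44089210e-16
  1.09021078e+00 -2.01717034e-01]
[ 8.77289714e-02  2.54891408e-01  1.44169552e+00 -4.44089210e-16
  1.44500573e+00 -2.92771029e-01]
```

Run:
```python
from h import *
bot.move_pose([*G[:2],.20],down(G[2]))
bot.command_gripper(0.85)
snap('wrist','w1'); snap('side','s1'); st()
```

```text
{'time': 1.908, 'qpos': [0.538, 0.361, 1.539, 0.0, 1.242, 0.989], 'tool_pos': [0.505, 0.315, 0.2], 'eef_rot': [-3.062, 0.703, -0.0], 'force': [0.468, 0.069, -0.408], 'moment': [-0.104, 0.14, -0.014], 'opening': 0.852}
```

View pics/w1.png

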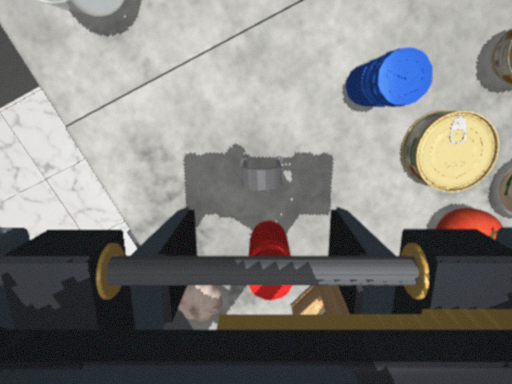

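View pics/s1.png

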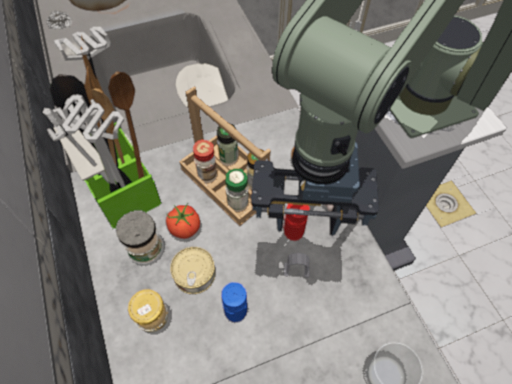

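The wrist view shows the tongs at (262,175), squared up and centred between the fingers, which span (180–345). I'll overlay the fitted model to check.

```bash
cat > o.py <<'E'
from f1 import *
draw('w1',G,te,'d5',(200,120,330,220),6)
E
python3 o.py >/dev/null
```

```text
(no output)
```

View pics/d5.png

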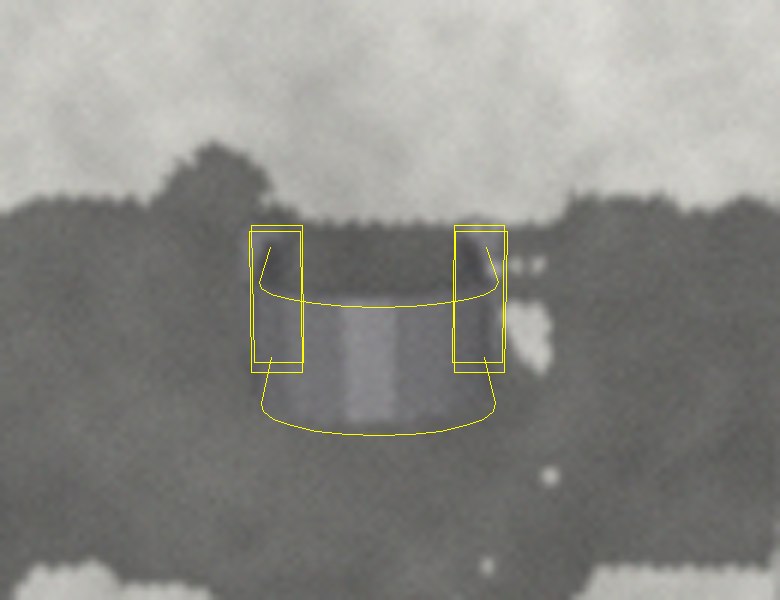

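Run:
```python
from h import *
print(bot.move_l([*G[:2],.06],.12)); print(bot.move_l([*G[:2],.013],.06,threshold=8))
snap('side','s2'); bot.command_gripper(0.2,12); st()
snap('side','s3'); snap('wrist','w3')
crop('s3',220,180,380,300,'s3c')
```

```text
False
False
{'time': 4.842, 'qpos': [0.537, 0.539, 1.77, 0.0, 0.832, 0.989], 'tool_pos': [0.506, 0.315, 0.013], 'eef_rot': [-3.062, 0.703, 0.0], 'force': [0.301, -0.537, 0.703], 'moment': [-0.113, 0.179, 0.012], 'opening': 0.458}
s3c scale 5.0
```

View pics/s3c.png

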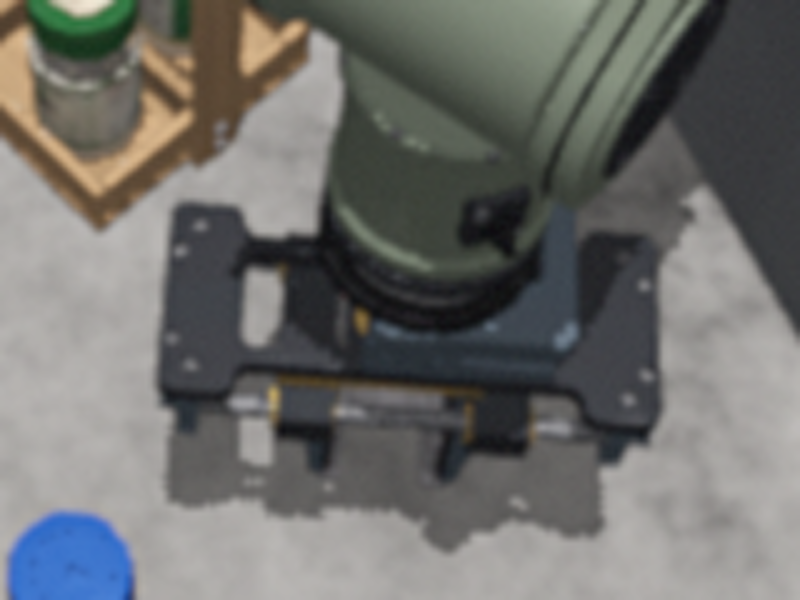

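View pics/w3.png

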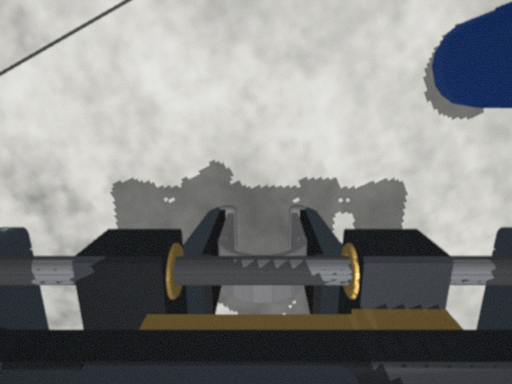

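Opening 0.458 × 91 mm ≈ 42 mm, so the tongs are gripped across the outer faces of the legs. Next I lift them and move over the bar.

Run:
```python
from h import *
bot.move_l([*G[:2],.30],.15); 
p=carr(.055)
bot.move_l([*p,.30],.15,attitude=down(C[2])); bot.dwell(.3); st()
snap('side','s4'); snap('wrist','w4'); snap('top','t4');
```

```text
{'time': 8.825, 'qpos': [0.185, 0.235, 1.469, 0.0, 1.438, -0.196], 'tool_pos': [0.536, 0.112, 0.3], 'eef_rot': [-3.085, -0.595, 0.0], 'force': [1.452, 0.428, -0.511], 'moment': [-0.032, -0.007, 0.003], 'opening': 0.464}
```

View pics/s4.png

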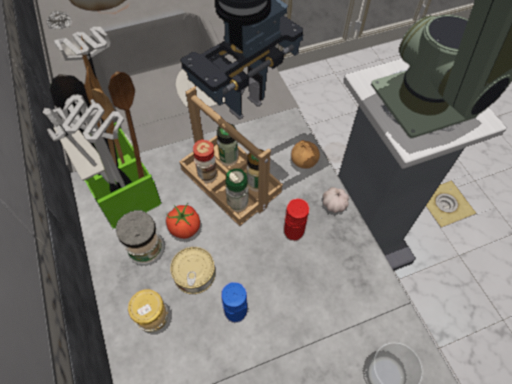

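View pics/w4.png

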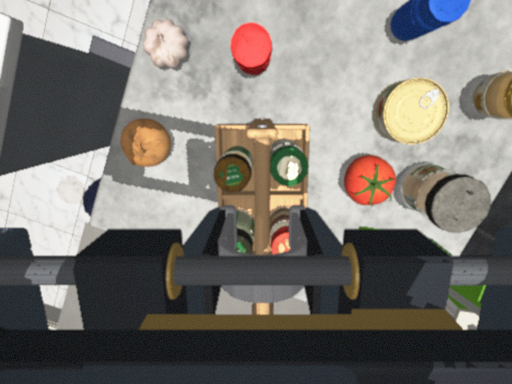

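View pics/t4.png

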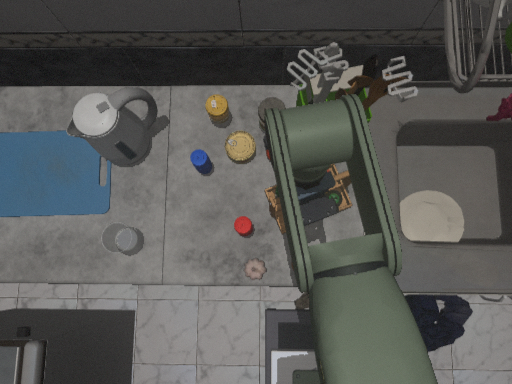

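The bar lies along column ~262 of the wrist view, midway between the fingers (232 and 295). I lower in stages and stop on contact.

Run:
```python
from h import *
p=monitor.read_state()['tool_pos'][:2]; p=carr(.055)
print(bot.move_l([*p,.205],.12,threshold=6)); bot.dwell(.2); snap('wrist','w5'); st()
print(bot.move_l([*p,.158],.06,threshold=5)); bot.dwell(.2); st(); snap('side','s6');snap('wrist','w6'); crop('s6',160,60,320,180,'s6c')
```

```text
False
{'time': 10.167, 'qpos': [0.184, 0.282, 1.641, 0.0, 1.217, -0.196], 'tool_pos': [0.536, 0.112, 0.206], 'eef_rot': [3.085, 0.594, 0.002], 'force': [-0.57, 0.976, 0.301], 'moment': [-0.063, 0.014, 0.018], 'opening': 0.465}
False
{'time': 11.3, 'qpos': [0.184, 0.319, 1.714, 0.0, 1.108, -0.196], 'tool_pos': [0.536, 0.112, 0.158], 'eef_rot': [-3.085, -0.594, -0.001], 'force': [0.57, -0.182, -0.483], 'moment': [-0.037, -0.014, 0.007], 'opening': 0.463}
s6c scale 5.0
```

View pics/s6c.png

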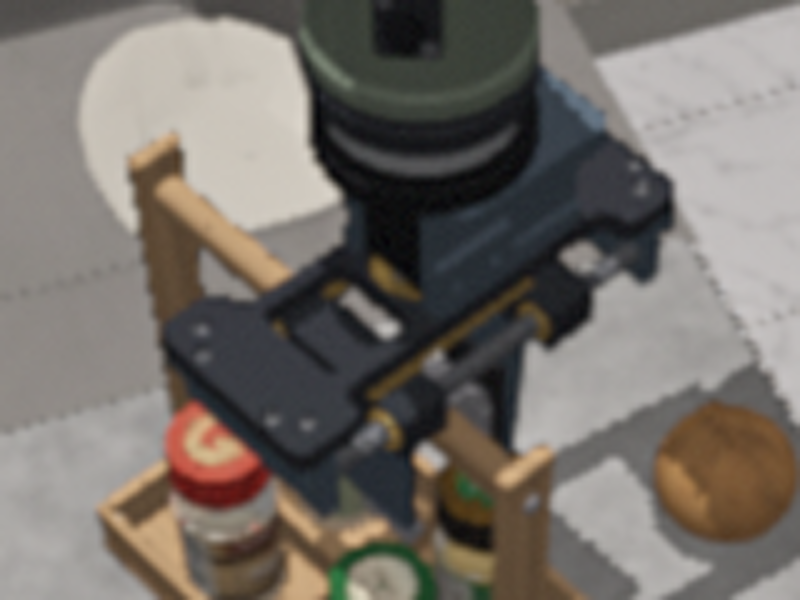

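View pics/w6.png

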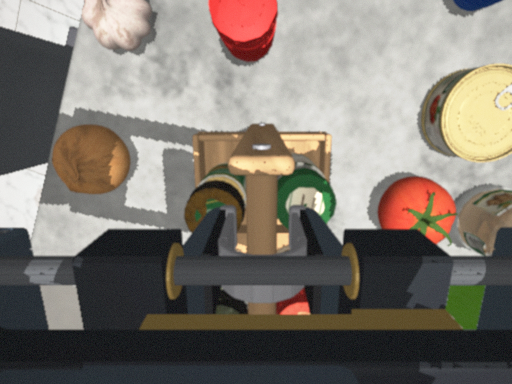

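Tongs are astride the bar, which is centred between the legs, with no contact force so far. I lower the last few millimetres and release.

Run:
```python
from h import *
p=carr(.055)
print(bot.move_l([*p,.1475],.02,threshold=4)); s=st()
if s['tool_pos'][2]<.1495: bot.move_l([*p,s['tool_pos'][2]+.001],.02)
bot.command_gripper(0.72); bot.dwell(.3); st(); snap('wrist','w7')
print(bot.move_l([*p,.19],.06,threshold=6)); snap('wrist','w8'); st()
```

```text
True
{'time': 11.808, 'qpos': [0.184, 0.325, 1.724, -0.0, 1.092, -0.196], 'tool_pos': [0.536, 0.112, 0.151], 'eef_rot': [3.085, 0.594, 0.001], 'force': [-0.175, -0.297, 3.731], 'moment': [-0.104, 0.101, 0.037], 'opening': 0.46}
{'time': 12.658, 'qpos': [0.184, 0.325, 1.725, -0.0, 1.092, -0.196], 'tool_pos': [0.536, 0.111, 0.151], 'eef_rot': [3.085, 0.594, -0.002], 'force': [-0.183, 0.378, -0.177], 'moment': [-0.049, 0.037, -0.051], 'opening': 0.723}
False
{'time': 13.567, 'qpos': [0.184, 0.294, 1.666, -0.0, 1.184, -0.196], 'tool_pos': [0.536, 0.111, 0.19], 'eef_rot': [3.085, 0.594, -0.003], 'force': [0.238, 0.845, -1.015], 'moment': [-0.081, 0.004, 0.0], 'opening': 0.718}
```

View pics/w7.png

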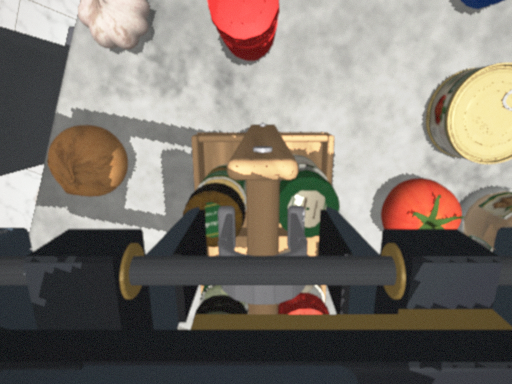

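View pics/w8.png

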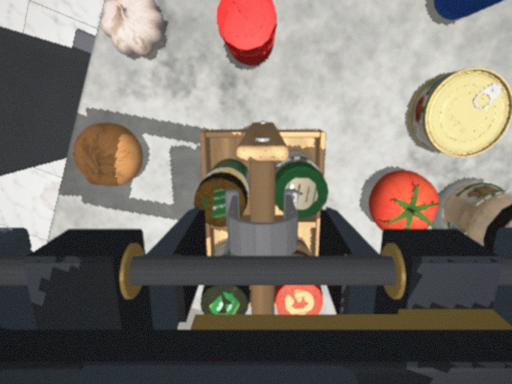

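Contact came at z = 0.151, as predicted. The tongs stayed on the bar (arch at (263,240)), clear of the fingers. I back off and look from the side.

Run:
```python
from h import *
bot.move_l([*carr(.055),.29],.15); bot.move_l([*carr(-.02),.29],.15); bot.dwell(.2)
snap('wrist','w9'); snap('side','s9');crop('s9',160,60,320,220,'s9c',3.75)
```

```text
s9c scale 3.75
```

View pics/s9c.png

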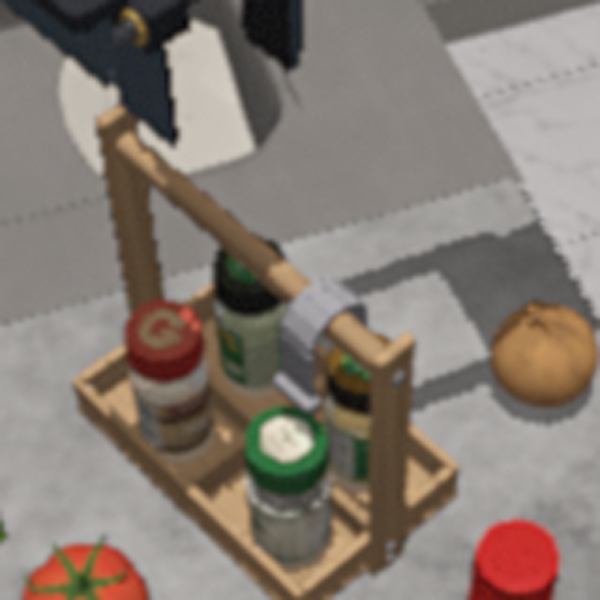

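View pics/w9.png

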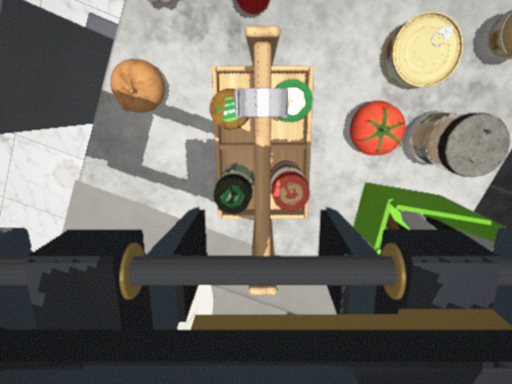

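The tongs hang freely astride the bar on the near half and the jars are upright. Next I take the bar at its middle.

Run:
```python
from h import *
p=carr(.002)
bot.move_l([*p,.29],.15); print(bot.move_l([*p,.20],.12,threshold=6)); print(bot.move_l([*p,.170],.05,threshold=5)); bot.dwell(.2)
snap('wrist','w10'); st()
bot.command_gripper(0.0,8); st()
bot.command_gripper(0.0,55); bot.dwell(.2); st(); snap('wrist','w11'); snap('side','s11');crop('s11',160,60,320,220,'s11c',3.75)
```

```text
False
False
{'time': 17.533, 'qpos': [0.091, 0.327, 1.669, -0.0, 1.146, -0.289], 'tool_pos': [0.556, 0.062, 0.17], 'eef_rot': [3.085, 0.594, -0.001], 'force': [0.184, 0.186, 0.202], 'moment': [-0.122, 0.011, 0.004], 'opening': 0.72}
{'time': 18.367, 'qpos': [0.091, 0.327, 1.669, -0.0, 1.147, -0.29], 'tool_pos': [0.556, 0.062, 0.17], 'eef_rot': [3.085, 0.595, -0.002], 'force': [-0.071, -0.104, -0.039], 'moment': [-0.07, 0.047, 0.13], 'opening': 0.153}
{'time': 18.783, 'qpos': [0.091, 0.327, 1.669, -0.0, 1.146, -0.289], 'tool_pos': [0.556, 0.062, 0.17], 'eef_rot': [3.085, 0.594, -0.002], 'force': [0.222, 0.154, 0.069], 'moment': [-0.045, 0.045, 0.228], 'opening': 0.15}
s11c scale 3.75
```

View pics/s11c.png

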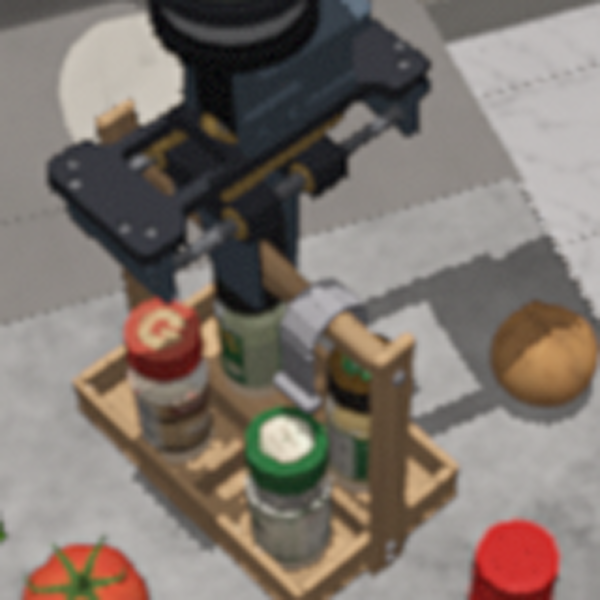

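View pics/w11.png

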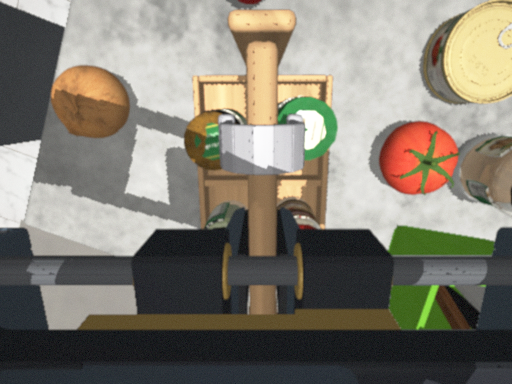

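The bar is gripped (opening 0.15 ≈ 14 mm) and the tongs are clear of the fingers. I lift 2 cm first and check the tilt moment.

Run:
```python
from h import *
p=carr(.002)
bot.move_l([*p,.19],.03); bot.dwell(.4); s=st(); snap('wrist','w12'); snap('side','s12');crop('s12',140,40,320,220,'s12c',3.3)
x=np.array([np.cos(C[2]),np.sin(C[2])]); print('about jaw axis',x@np.array(s['moment'])[:2])
```

```text
{'time': 20.1, 'qpos': [0.091, 0.312, 1.638, -0.0, 1.192, -0.289], 'tool_pos': [0.556, 0.062, 0.19], 'eef_rot': [-3.085, -0.594, 0.002], 'force': [0.561, -0.249, -8.317], 'moment': [-0.078, 0.031, 0.014], 'opening': 0.15}
s12c scale 3.3
about jaw axis -0.060993027902654276
```

View pics/s12c.png

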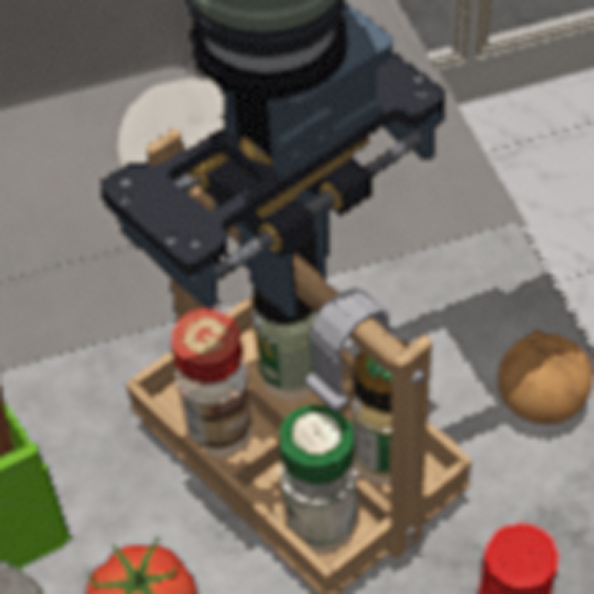

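View pics/w12.png

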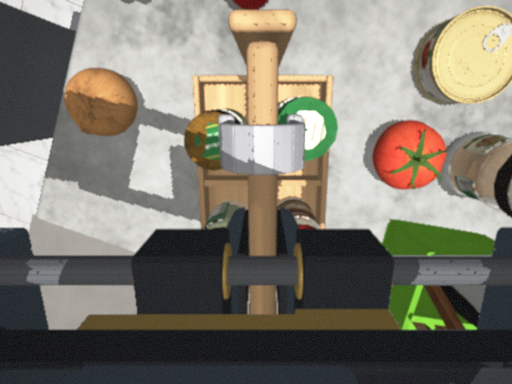

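The full weight (8.3 N) is on the tool, and the carrier sits at the same wrist-image pixels as before the lift (post top at (262,22)), so it has not slipped or tilted. I raise it to 10 cm.

Run:
```python
from h import *
p=carr(.002)
bot.move_l([*p,.27],.05); bot.dwell(1.0); st(); snap('wrist','w13'); snap('side','s13');snap('top','t13');crop('s13',140,10,350,240,'s13c',2.6)
a,b,c=[cv2.imread(f'pics/{n}.png').astype(int) for n in('w11','w12','w13')]
# shift of carrier post/tongs patch between before-lift and now
t=a[5:60,220:300].astype(np.uint8); r=cv2.matchTemplate(c[0:80,200:320].astype(np.uint8),t,cv2.TM_CCOEFF_NORMED); print(cv2.minMaxLoc(r),'expect (20,5)')
```

```text
{'time': 22.95, 'qpos': [0.091, 0.266, 1.5, -0.0, 1.376, -0.289], 'tool_pos': [0.556, 0.062, 0.27], 'eef_rot': [3.085, 0.594, -0.002], 'force': [0.286, 0.795, -7.359], 'moment': [-0.057, -0.027, -0.051], 'opening': 0.151}
s13c scale 2.6
(-0.2864443361759186, 0.8987080454826355, (4, 25), (21, 6)) expect (20,5)
```

View pics/s13c.png

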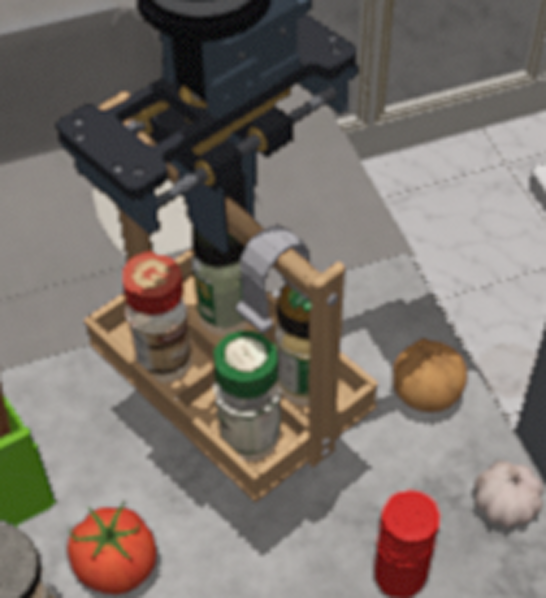

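View pics/w13.png

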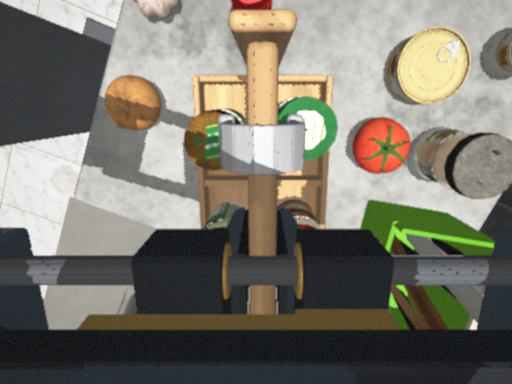

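View pics/t13.png

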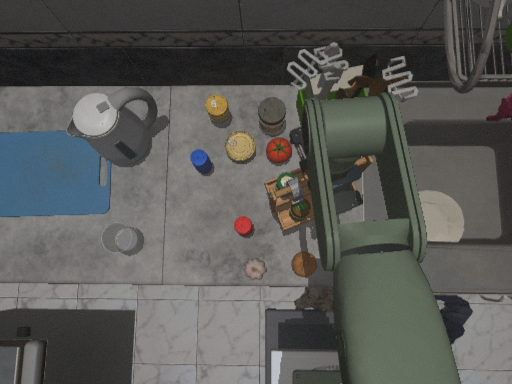

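The carrier is level, steady and about 10 cm up. The tongs are on the bar, all four jars stand in their pockets and the bystanders have not moved. I'm signing off.

Run:
```python
from h import *
st(); print(workorder.sign_off())
```

```text
{'time': 23.1, 'qpos': [0.091, 0.266, 1.5, -0.0, 1.376, -0.289], 'tool_pos': [0.556, 0.062, 0.27], 'eef_rot': [3.085, 0.594, -0.002], 'force': [-0.529, -0.241, -7.92], 'moment': [-0.11, -0.007, -0.042], 'opening': 0.15}
the job is handed in; nothing more can be done
None
```

The job is done and handed in at 23.1 s. I hung the tongs astride the bar about 55 mm from its middle and let go. I then gripped the bar at its middle with 55 N and lifted the carrier 10 cm.

- **Carrier:** it sits within about 1 pixel of where it was in the wrist view before the lift, so it has not slipped or tilted. The tool carries about 8 N.
- **Tongs and jars:** the tongs hang free on the bar, clear of the fingers. All four jars stand in their pockets.
- **Bystanders:** the tin, tomato, onion, garlic and the blue and red look-alikes appear unmoved.

No check failed or disagreed.

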